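# Take the pressure cap off the small air tank

## Task

Open the filler of the small pressure tank: take the cap by the bar on its top, turn it counter-clockwise (seen from above) to its first stop, push it down against its spring, turn it on past the stop until it stops again, and lift it off. Feel for the stops and do not force the cap against the tank. Then set the cap down gently in the shallow tray, standing upright on its plug, and let go.

Things in the scene. Friction and masses are not known exactly. Their poses are not given: they have to be found in the camera images.
- cap: The loose pressure cap, about 120 g: black disc 68 mm across, 8 mm thick; on top a straight metal grip bar 56 x 14 mm, from 28.5 to 62.5 mm above the origin; below the disc an aluminium plug 40 mm across, 20.5 mm long, with a cross pin. Origin: centre of the plug's flat foot; z up along the turning axis, x along the bar. Closed: foot 117 mm above the desk, on the tank's axis, disc 8.5 mm above the neck's rim.
- cap_grip (a point): Point on the cap's axis in the middle of the grip bar, 51.5 mm above the cap's origin, 11 mm below the bar's top; grip here across the bar's 14 mm width (the cap's y). Axes as the cap's. The cap can shift 1.5 mm sideways in the neck.
- cap_pin (a point): Centre of the cross pin (54 mm tip to tip along the cap's x, 6 mm wide, 5 mm high), 4.5 mm above the cap's foot. Its ends ride in a hidden S-shaped track whose angle differs each time. From the start the cap turns counter-clockwise 0.15 to 0.9 rad to the first stop, with friction below 0.1 N m; a stop is a clear rise of torque above that. Before it, a ledge lets the cap down 1.5 mm only.
- neck_rim (a point): Centre of the rim of the steel filler neck (66 mm across), 129 mm above the desk. A sprung seal pushes the cap up: 5 N closed, 0.7 N more per mm down. At the first stop (within about 0.08 rad of it) the cap can be pushed down: 5.5 to 8 mm is right, at 8.5 mm disc meets rim. Held down, it turns on past the stop, a further 0.55 to 0.6 rad, to the end of the track. The track is rigid steel.
- neck_exit (a point): Point on the neck's axis at closed height of the cap's foot (117 mm above the desk). The last 0.13 rad before the end of the track is the way out: let up there, the spring raises the cap 1.5 mm above closed height, and it lifts straight out, clear once its foot is above the rim (15 mm of lift).
- tank: Small grey painted pressure tank, fixed to the desk: upright drum 110 mm across, 100 mm high, steel filler neck on top. A brass air connection sticks out on its +x side. Origin: centre of its underside on the desk; z up along the neck's axis. Neck, track and seal belong to it: all pushes of the cap on them together must stay below 40 N (the spring makes 10 N; 0.5 N m against a stop makes 23 N).
- tray: Shallow open aluminium parts tray, 100 mm (its x) by 130 mm (its y), 14 mm high, walls and floor 3 mm, on the desk to the left of the tank; fixed. Origin: centre of its underside; z up.
There are look-alikes about, which are no part of the job. Of the things that look like the cap, the larger one is meant.

How it is judged:
On the way, in this order (a step that is already met when the one before it is completed fails the run):
1. the cap, turned to its first stop, is pushed down more than 5 mm in the neck (z of cap in the frame of tank below 0.1118 m), for 0.1 s.
2. the cap is out of the neck, its foot above the rim, about upright (z of cap in the frame of tank above 0.131 m and angle between cap's own z axis and vertical below 0.35 rad), for 0.05 s.
At the end, for the whole second after the job is handed in: The cap stands upright (within 0.1 rad) on its plug on the tray's floor, its axis within 32 mm (tray x) and 46 mm (tray y) of the tray's centre, its foot within 3 mm of the floor, let go and at rest (x of cap in the frame of tray between -0.032 and 0.032 m and y of cap in the frame of tray between -0.046 and 0.046 m and z of cap in the frame of tray between 0 and 0.006 m and angle between cap's own z axis and vertical below 0.1 rad and linear speed of cap below 0.02 m/s); the robot touches nothing.
It fails at once if the cap is forced against the tank or its neck with more than 40 N (contact force between cap and tank above 40 N).
It fails at once if the cap is dropped or banged down (faster than 0.45 m/s with its foot less than 30 mm above the desk) (height (world z) of cap below 0.03 m and linear speed of cap above 0.45 m/s).
It also fails if it takes over 64 s, if anything falls off the work surface, if the arm or the gripper's body presses on something with over 40 N, if the wrist force passes 120 N, or if a joint passes its speed limit or range.

## Robot

A 6-joint arm with a two-finger parallel gripper is mounted at the origin on a cart in front of the work surface, level with it; the furniture and walls round the work are solid. World frame = base frame: x ahead of the robot, y to its left, z up, the work surface at z = 0. Lengths are in m, angles in rad, forces in N, time in s.
With the tool pointing down it reaches from about 0.4 to 0.825 m from the base axis. Payload 7 kg.
Tool frame: the origin (TCP) lies on the mounting face of the last link; the fingertips stand 173 mm ahead of it and the grasp point (between the pads) lies 155 mm ahead of it; z points along the fingers, x is the direction in which the jaws open and shut, and the axes are right-handed (so a half turn about z gives the same grasp; the last joint's range is limited). The gripper opens to 85 mm and grips with 20 to 120 N. Pads are 22 mm wide; open, the fingers measure 114 mm over their backs; the gripper's body (76 mm by 85 mm) begins 54 mm behind the grasp point. The pads swing forward as they close: fully open they stand 13 mm farther back than shut.
Start: joints at [1.422, 0.359, 0.012, 0, -1.224, -0.288], TCP at [0.286, 0.612, 0.405] pointing down, gripper open.
Joint ranges: [-3.07, 3.07], [-1.43, 2.12], [-1.02, 1.25], [-3.03, 1.67], [-3.05, -0], [-3.03, 3.03]. Speed limits (rad/s): [2.39, 2.39, 3.01, 3.14, 3.14, 3.14].

## Interface

Orientations are given as a unit quaternion [x, y, z, w].
In Python, from rig import manip, viewer, job gives the robot as it stands.
- The arm moves only by the tool step_arm, never from a script. Its argument "rows" is a list of rows, each a list of 7 numbers: the turn, a rotation vector about the world's x, y, z in rad, then the shift along the world's x, y, z in m, then the opening, from 0 (shut) to 1 (fully open). In form: [[rx, ry, rz, x, y, z, fingers], ...]. A call has 1 to 8 rows; each row is the pose to reach, as a shift and turn from the pose measured when the call began; what a row does not reach only later rows make up. A row lasts 1/8 s, in which the tool goes at most 62.5 mm and 10.7 degrees, less where a joint would pass 70% of its speed; a pose out of reach is approached as far as the arm can. A call with a gripper value outside its range is refused whole. The fingers move at their own pace and stop on an object; the grip force is fixed at half the most. Time passes only in rows, so rows that repeat a pose let the fingers close. It gives the time, the measured TCP pose, the force and the opening at its end, in the units of the state.
- manip.get_obs(): the state, without advancing time (a new reading comes with each control period).
- viewer.grab_frame(name): name is "side" or "top" or "wrist"; returns a dict with "image" (400x640x3 uint8, red, green, blue), "depth" (400x640 float32, m along the optical axis (not along the pixel's ray), 0 where there is no reading), "fx", "fy", "cx", "cy" (pixels), "rvec" (rotation vector, rad) and "tvec" (3), from world to camera coordinates, as OpenCV has them. Camera axes: x right, y down, z forward; pixel columns grow to the right and rows downward; lengths in m; the calibration is good to about 2 mm. A picture is of the moment at which its call begins.
- job.sign_off(): hands the job in, once; it reports no verdict.
The state is a dict: "time_s": time; "joint_pos": joint angles; "qvel": joint speeds; "effort": joint torques, N m; "ee_pos": TCP position; "tool_rot": TCP orientation; "ft_force": force on the tool from outside, world axes, zero at the start; "wrist_torque": the same for the moment, N m; "width": finger opening in m.
Only numpy, scipy, OpenCV 4.12 (cv2) and the standard library are available. Lean on these libraries where they do the work, as an engineer would, in place of code of your own. Each camera call takes 0.05 s, during which the arm holds its last target.

## Working session

There is one attempt and no reset: what is moved stays moved. The work goes in short steps, Python scripts to look and compute and a tool call to move; the robot and the scene stay as the last step left them, time stands still between calls to the robot, and variables do not carry over. Pictures are saved under pics/ and viewed, and the job is handed in when it is done.

Besides the shell and the picture viewer there is one more tool, called as name(argument=value, ...), one argument or row to a line, values as JSON. step_arm: Moves the arm, as the interface text tells. Its arguments: {"type":"object","properties":{"rows":{"type":"array"}},"required":["rows"]}

```bash
mkdir -p pics; cat > h.py <<'E'
import numpy as np, cv2
from rig import manip, viewer, job
def grab(n,tag):
    f=viewer.grab_frame(n); cv2.imwrite(f"pics/{tag}.png",cv2.cvtColor(f["image"],cv2.COLOR_RGB2BGR)); np.savez(f"pics/{tag}.npz",**f); return f
def load(tag): return dict(np.load(f"pics/{tag}.npz"))
def plane(f,u,v,z):
    R=cv2.Rodrigues(np.array(f["rvec"],float))[0]; t=np.array(f["tvec"],float).ravel()
    d=R.T@np.array([(u-f["cx"])/f["fx"],(v-f["cy"])/f["fy"],1.]); c=-R.T@t
    return c+d*(z-c[2])/d[2]
def cloud(f):
    R=cv2.Rodrigues(np.array(f["rvec"],float))[0]; t=np.array(f["tvec"],float).ravel()
    v,u=np.mgrid[:400,:640]; D=f["depth"]
    P=np.stack([(u-f["cx"])/f["fx"]*D,(v-f["cy"])/f["fy"]*D,D],-1)
    W=(P-t)@R; W[D<=0]=np.nan; return W
def st():
    o=manip.get_obs(); print({k:np.round(o[k],4).tolist() for k in o}); return o
E
python3 - <<'E'
from h import *
st()
for n in("top","side","wrist"): grab(n,n+"0")
E
```

```text
{'time_s': 0.0, 'joint_pos': [1.4221, 0.3594, 0.0111, -0.0004, -1.2241, -0.2881], 'qvel': [-0.0002, -0.0004, -0.0012, -0.0023, 0.0014, -0.0004], 'effort': [0.0, -58.332, 29.3416, 6.9364, -0.0059, 0.0], 'ee_pos': [0.2855, 0.6115, 0.4037], 'tool_rot': [-0.537, 0.8436, -0.0005, -0.0007], 'ft_force': [0.3241, -0.023, -0.8917], 'wrist_torque': [-0.0137, 0.0403, -0.0619], 'width': 0.0853}
```

View pics/top0.png

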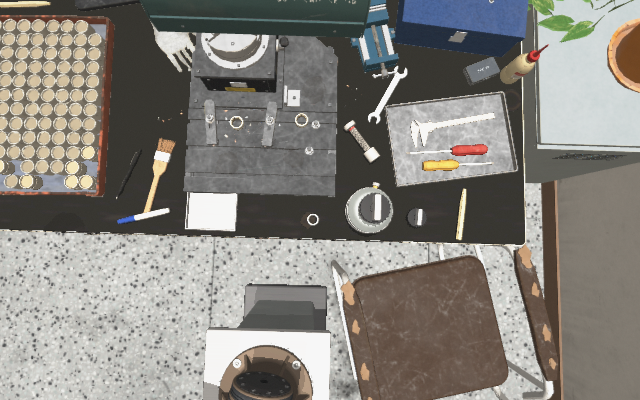

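View pics/side0.png

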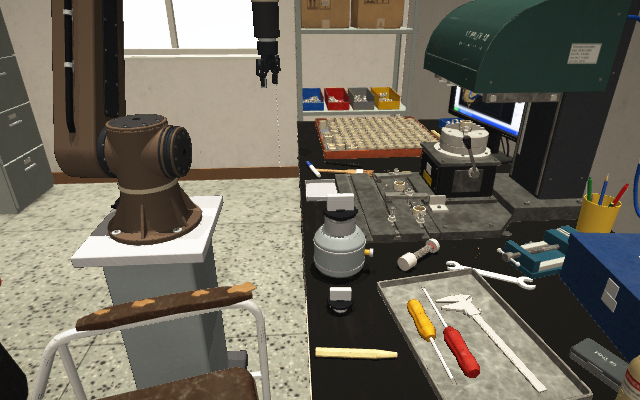

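View pics/wrist0.png

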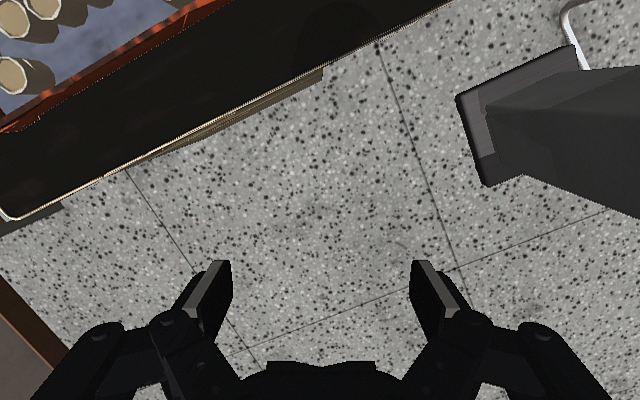

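```bash
python3 - <<'E'
from h import *
f=load("top0"); W=cloud(f)
for (u,v) in [(369,210),(377,207),(417,217),(212,211),(190,211),(212,197),(300,225),(450,140)]: print((u,v),np.round(W[v,u],4), np.round(plane(f,u,v,0),3))
im=f["image"]; 
# white box
bgr=cv2.cvtColor(im,cv2.COLOR_RGB2BGR)
c=np.hstack([cv2.resize(bgr[175:245,170:250],None,fx=5,fy=5,interpolation=2),cv2.resize(bgr[175:245,335:400],None,fx=5,fy=5,interpolation=2)])
cv2.imwrite("pics/c1.png",c)
# bar: high points
m=np.zeros((400,640),np.uint8)
z=W[...,2]
sel=(z>0.165)&(np.hypot(W[...,0]-W[207,377,0],W[...,1]-W[207,377,1])<0.06)
print("bar z",np.nanmedian(z[sel]),sel.sum())
m[sel]=255
(c,s,a)=r=cv2.minAreaRect(np.argwhere(sel)[:,::-1].astype(np.float32)); print(r)
for b in cv2.boxPoints(r): print(b,plane(f,*b,0.1795))
print("centre",plane(f,*c,0.1795))
sel=(z>0.135)&(z<0.165)&(np.hypot(W[...,0]-W[207,377,0],W[...,1]-W[207,377,1])<0.06)
print("disc",np.nanmedian(z[sel]),sel.sum())
E
```

```text
(369, 210) [ 0.4575 -0.231   0.146 ] [ 0.467 -0.254  0.   ]
(377, 207) [ 0.4625 -0.2434  0.1768] [ 0.475 -0.275  0.   ]
(417, 217) [ 0.45   -0.3693  0.0413] [ 0.452 -0.381  0.   ]
(212, 211) [0.4519 0.1586 0.0022] [0.452 0.159 0.   ]
(190, 211) [0.4502 0.2161 0.0024] [0.45  0.217 0.   ]
(212, 197) [0.4889 0.1608 0.0015] [0.489 0.161 0.   ]
(300, 225) [ 0.4221 -0.0732 -0.0021] [ 0.422 -0.073  0.   ]
(450, 140) [ 6.619e-01 -4.694e-01  2.000e-04] [ 0.662 -0.469  0.   ]
bar z 0.1784204594375864 189
((376.5, 206.5), (25.0, 7.0), 90.0)
[373. 194.] [ 0.49020289 -0.23388544  0.1795    ]
[380. 194.] [ 0.49065321 -0.24902519  0.1795    ]
[380. 219.] [ 0.436684   -0.24970235  0.1795    ]
[373. 219.] [ 0.43624533 -0.23465526  0.1795    ]
centre [ 0.46336341 -0.24181755  0.1795    ]
disc 0.1450480256264093 559
```

View pics/c1.png

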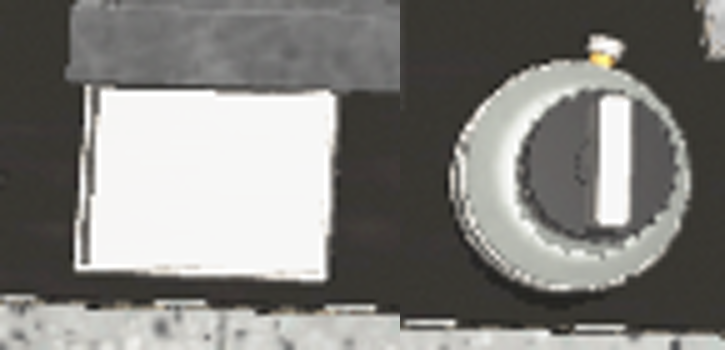

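```bash
python3 - <<'E'
from h import *
f=load("top0"); W=cloud(f); im=f["image"].astype(int)
m=((im.min(-1)>215)).astype(np.uint8); m[:185]=0; m[240:]=0; m[:,:175]=0; m[:,250:]=0
cs,_=cv2.findContours(m,0,2); c=max(cs,key=cv2.contourArea); r=cv2.minAreaRect(c); print(r)
for b in cv2.boxPoints(r): print(np.round(b,1),np.round(plane(f,*b,0.003),4),np.round(plane(f,*b,0.014),4))
print(np.round(plane(f,*r[0],0.003),4))
print(np.round(W[205,180:245,2]*1000).tolist()); print(np.round(W[190:240,212,2]*1000).tolist())
# small cap, side view
P=np.vstack([W.reshape(-1,3),cloud(load("side0")).reshape(-1,3)])
P=P[~np.isnan(P[:,0])]
for x in np.arange(.2,1.1,.1):
  print(round(x,1),[ (lambda q: round(float(q.max()),2) if len(q) else None)(P[(abs(P[:,0]-x-.05)<.05)&(abs(P[:,1]-y-.05)<.05)&(P[:,2]<1.2)][:,2]) for y in np.arange(-.6,.8,.1)])
E
python3 - <<'E'
import cv2
b=cv2.imread("pics/side0.png"); cv2.imwrite("pics/c2.png",cv2.resize(b[150:330,270:430],None,fx=3.3,fy=3.3,interpolation=2))
E
```

```text
((210.54330444335938, 210.54742431640625), (49.99383544921875, 37.27968978881836), 2.602562189102173)
[184.7 228. ] [0.4054 0.227  0.003 ] [0.4054 0.2232 0.014 ]
[186.4 190.8] [0.5031 0.2284 0.003 ] [0.502  0.2247 0.014 ]
[236.4 193.1] [0.501  0.0969 0.003 ] [0.5    0.0947 0.014 ]
[234.7 230.3] [0.4032 0.0967 0.003 ] [0.4033 0.0944 0.014 ]
[0.453  0.1623 0.003 ]
[-0.0, -1.0, 1.0, -1.0, -4.0, 1.0, 15.0, 13.0, 4.0, 3.0, 4.0, 3.0, 3.0, 2.0, 4.0, 3.0, 5.0, 5.0, 6.0, 4.0, 1.0, 1.0, 3.0, 3.0, 0.0, 5.0, 5.0, 4.0, 1.0, 3.0, 1.0, 1.0, 5.0, 1.0, 3.0, 3.0, 5.0, 3.0, 1.0, 5.0, 3.0, 1.0, 3.0, 1.0, 1.0, -1.0, 2.0, 2.0, 2.0, 2.0, 1.0, 3.0, 4.0, 4.0, 5.0, 16.0, 14.0, -3.0, -1.0, 0.0, -1.0, -0.0, -1.0, -2.0, nan]
[30.0, 30.0, 19.0, 2.0, 7.0, 1.0, 5.0, 2.0, 3.0, 1.0, 2.0, 4.0, 6.0, 5.0, 1.0, 5.0, 1.0, 5.0, -1.0, 3.0, 2.0, 2.0, 0.0, -1.0, 2.0, 1.0, -0.0, 5.0, 6.0, 4.0, 4.0, 1.0, 3.0, 5.0, 2.0, 4.0, 6.0, 4.0, 1.0, 15.0, -0.0, -3.0, 1.0, -1.0, -1.0, -3.0, -1.0, -755.0, -753.0, -765.0]
0.2 [-0.26, -0.26, -0.27, -0.06, -0.06, -0.75, -0.75, -0.75, -0.75, -0.74, -0.75, 0.54, 0.52, -0.74]
0.3 [0.0, 0.02, 0.0, 0.0, 0.0, 0.01, 0.0, 0.0, 0.0, 0.0, 0.01, 0.54, 0.54, 0.0]
0.4 [0.02, 0.02, 0.08, 0.18, 0.09, 0.03, 0.03, 0.03, 0.03, 0.02, 0.04, 0.04, 0.04, 0.04]
0.5 [0.02, 0.03, 0.03, 0.1, 0.04, 0.04, 0.04, 0.04, 0.03, 0.01, 0.04, 0.04, 0.04, 0.04]
0.6 [0.03, 0.03, 0.02, 0.03, 0.06, 0.07, 0.07, 0.07, 0.03, 0.01, 0.04, 0.04, 0.05, 0.04]
0.7 [0.02, 0.02, 0.02, 0.03, 0.51, 0.51, 0.51, 0.51, 0.04, 0.0, 0.04, 0.04, 0.05, 0.04]
0.8 [0.11, 0.0, 0.05, 0.05, 0.54, 0.54, 0.54, 0.54, 0.03, 0.02, 0.04, 0.04, 0.04, 0.04]
0.9 [0.12, 0.11, 0.11, 0.06, 0.54, 0.15, 0.22, 0.05, 0.02, 0.02, 0.04, 0.04, 0.04, 0.04]
1.0 [None, 0.11, 0.11, 0.06, 0.54, 0.34, 0.3, 0.28, 0.13, 0.22, 0.22, 0.22, 0.23, 0.04]
```

View pics/c2.png

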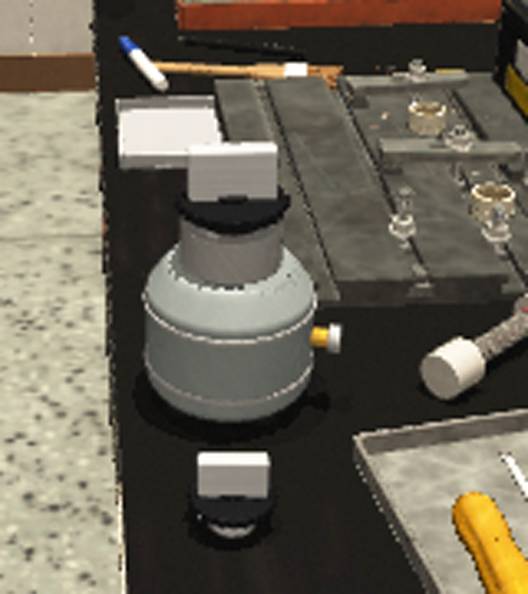

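```bash
python3 - <<'E'
import numpy as np
n=24
a=np.radians(np.linspace(64.97,-27.55,n+1)); r=np.linspace(.675,.523,n+1)
X=np.c_[r*np.cos(a),r*np.sin(a)]
for k in (0,8,16):
    print((np.round(X[k+1:k+9]-X[k],3)).tolist())
E
```

```text
[[0.037, -0.026], [0.073, -0.054], [0.105, -0.085], [0.136, -0.117], [0.164, -0.151], [0.189, -0.187], [0.211, -0.223], [0.231, -0.261]]
[[0.017, -0.039], [0.031, -0.078], [0.042, -0.118], [0.051, -0.158], [0.056, -0.198], [0.059, -0.238], [0.059, -0.278], [0.056, -0.317]]
[[-0.005, -0.039], [-0.013, -0.076], [-0.024, -0.113], [-0.037, -0.148], [-0.052, -0.182], [-0.069, -0.215], [-0.088, -0.246], [-0.109, -0.275]]
```

step_arm(
  rows=[
    [0,0,-0.113,0.037,-0.026,0.003,1],
    [0,0,-0.226,0.073,-0.054,0.006,1],
    [0,0,-0.339,0.105,-0.085,0.009,1],
    [0,0,-0.452,0.136,-0.117,0.012,1],
    [0,0,-0.565,0.164,-0.151,0.015,1],
    [0,0,-0.678,0.189,-0.187,0.018,1],
    [0,0,-0.791,0.211,-0.223,0.021,1],
    [0,0,-0.904,0.231,-0.261,0.024,1],
  ],
)

```text
time_s: 1.15
ee_pos: [0.5171, 0.3492, 0.4277]
tool_rot: [-0.113, 0.994, -0.0, -0.001]
ft_force: [1.3, -0.9, 0.1]
width: 0.0856
```

step_arm(
  rows=[
    [0,0,-0.113,0.017,-0.039,0,1],
    [0,0,-0.226,0.031,-0.078,0,1],
    [0,0,-0.339,0.042,-0.118,0,1],
    [0,0,-0.452,0.051,-0.158,0,1],
    [0,0,-0.565,0.056,-0.198,0,1],
    [0,0,-0.678,0.059,-0.238,0,1],
    [0,0,-0.791,0.059,-0.278,0,1],
    [0,0,-0.904,0.056,-0.317,0,1],
  ],
)

```text
time_s: 2.15
ee_pos: [0.573, 0.0309, 0.4274]
tool_rot: [0.334, 0.942, -0.0, -0.001]
ft_force: [0.8, -0.9, -0.0]
width: 0.0852
```

```bash
python3 -c "
from h import *
st()"
```

```text
{'time_s': 2.15, 'joint_pos': [0.3942, 0.1795, -0.1801, -0.0016, -1.2129, -1.0754], 'qvel': [-0.5021, -0.0868, -0.1098, -0.0005, 0.0224, -0.3972], 'effort': [3.4575, -43.8301, 29.3693, 6.8371, -0.0867, 0.6697], 'ee_pos': [0.573, 0.0309, 0.4274], 'tool_rot': [0.3343, 0.9425, -0.0, -0.0011], 'ft_force': [0.8362, -0.9484, -0.0147], 'wrist_torque': [0.0081, -0.0857, 0.0088], 'width': 0.0852}
```

step_arm(
  rows=[
    [0,0,-0.113,-0.005,-0.039,0,1],
    [0,0,-0.226,-0.013,-0.076,0,1],
    [0,0,-0.339,-0.024,-0.113,0,1],
    [0,0,-0.452,-0.037,-0.148,0,1],
    [0,0,-0.565,-0.052,-0.182,0,1],
    [0,0,-0.678,-0.069,-0.215,0,1],
    [0,0,-0.791,-0.09,-0.246,0,1],
    [0,0,-0.888,-0.11,-0.273,0,1],
  ],
)

```text
time_s: 3.15
ee_pos: [0.4621, -0.2431, 0.4272]
tool_rot: [0.708, 0.706, 0.0, -0.001]
ft_force: [-0.0, -0.1, 0.3]
width: 0.0855
```

step_arm(
  rows=[
    [0,0,0,0,0,0,1],
    [0,0,0,0,0,0,1],
  ],
)

```text
time_s: 3.4
ee_pos: [0.462, -0.2431, 0.4271]
tool_rot: [0.708, 0.706, 0.0, -0.001]
ft_force: [-0.4, -0.5, -0.2]
width: 0.0853
```

```bash
python3 -c "
from h import *
st()
f=grab('wrist','w1')
print(f['fx'],f['cx'],f['cy'])
"
```

```text
{'time_s': 3.4, 'joint_pos': [-0.1091, 0.0917, -0.2847, -0.0023, -1.1958, -1.4634], 'qvel': [0.0152, 0.0059, 0.0069, 0.0003, 0.0002, 0.0005], 'effort': [-0.6287, -36.8753, 28.8701, 6.8606, -0.0335, -0.0297], 'ee_pos': [0.462, -0.2431, 0.4271], 'tool_rot': [0.708, 0.7062, 0.0004, -0.0012], 'ft_force': [-0.3706, -0.4502, -0.1816], 'wrist_torque': [0.017, -0.0189, 0.0363], 'width': 0.0853}
310.87958489208836 320.58584093988696 199.23029336359582
```

View pics/w1.png

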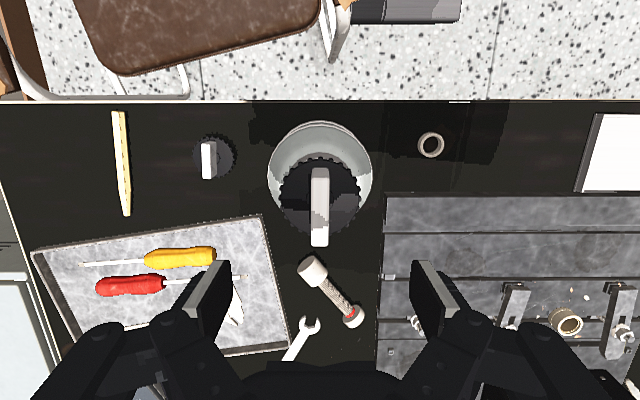

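The wrist view shows the cap's bar at about (320,207), between the jaws (205–435). I'll measure its centre and angle.

```bash
python3 - <<'E'
from h import *
f=load("w1"); W=cloud(f); z=W[...,2]
m=((z>0.168)&(z<.19)); m[:,:280]=0;m[:,360:]=0;m[:150]=0;m[260:]=0
n,l,s,c=cv2.connectedComponentsWithStats(m.astype(np.uint8)); k=1+np.argmax(s[1:,4]); m=l==k
print(s[k],np.nanmedian(z[m]))
pts=np.argwhere(m)[:,::-1]
P=np.array([plane(f,u,v,.1795)[:2] for u,v in pts])
r=cv2.minAreaRect((P*1000).astype(np.float32)); print(r)
d=P-P.mean(0); w,V=np.linalg.eigh(d.T@d); print(P.mean(0),np.degrees(np.arctan2(V[1,1],V[0,1])))
# edge lines by row
L=[];Rr=[]
for v in range(s[k][1]+4,s[k][1]+s[k][3]-4):
    u=np.where(m[v])[0]; L.append(plane(f,u.min()-.5,v,.1795)[:2]); Rr.append(plane(f,u.max()+.5,v,.1795)[:2])
for E in(L,Rr):
    E=np.array(E); p=np.polyfit(E[:,0],E[:,1],1); print("edge ang",np.degrees(np.arctan(p[0])),"y at .463",np.polyval(p,.463))
# disc edge / tank via top depth: neck axis; tank drum
sel=(abs(z-.1455)<.004)
E
```

```text
[ 310  174   20   73 1318] 0.17939995311824708
((462.77886962890625, -243.08474731445312), (13.838337898254395, 57.571964263916016), 89.02129364013672)
[ 0.46177097 -0.24295947] 178.8429986125694
edge ang -1.424788523711321 y at .463 -0.249799224891753
edge ang -1.0288115748742452 y at .463 -0.23612724977925775
```

step_arm(
  rows=[
    [0,0,-0.02,0.0005,0,-0.02,1],
    [0,0,-0.02,0.0005,0,-0.045,1],
    [0,0,-0.02,0.0005,0,-0.07,1],
    [0,0,-0.02,0.0005,0,-0.09,1],
    [0,0,-0.02,0.0005,0,-0.1,1],
    [0,0,-0.02,0.0005,0,-0.103,1],
    [0,0,-0.02,0.0005,0,-0.103,1],
  ],
)

```text
time_s: 4.32
ee_pos: [0.4631, -0.2427, 0.3246]
tool_rot: [0.715, 0.7, 0.001, -0.001]
ft_force: [-0.4, 0.4, 0.8]
width: 0.0855
```

```bash
python3 -c "
from h import *
st()
f=grab('wrist','w2');f=grab('side','s2')
"; python3 -c "
import cv2
b=cv2.imread('pics/s2.png');cv2.imwrite('pics/c3.png',cv2.resize(b[80:300,260:440],None,fx=2.7,fy=2.7))"
```

```text
{'time_s': 4.325, 'joint_pos': [-0.108, 0.1793, -0.4315, -0.0025, -0.9608, -1.4828], 'qvel': [-0.0036, -0.0089, 0.0067, -0.0002, -0.0028, 0.0007], 'effort': [0.067, -39.6348, 25.2296, 5.9622, 0.0512, 0.0015], 'ee_pos': [0.4631, -0.2427, 0.3246], 'tool_rot': [0.7146, 0.6995, 0.0005, -0.001], 'ft_force': [-0.4243, 0.3554, 0.7656], 'wrist_torque': [-0.0172, -0.0218, -0.0046], 'width': 0.0855}
```

View pics/w2.png

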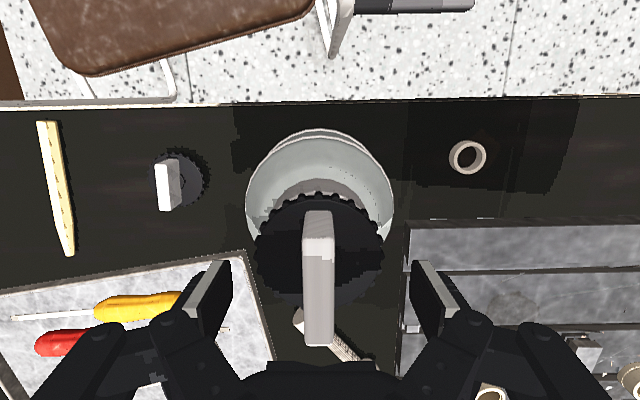

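View pics/c3.png

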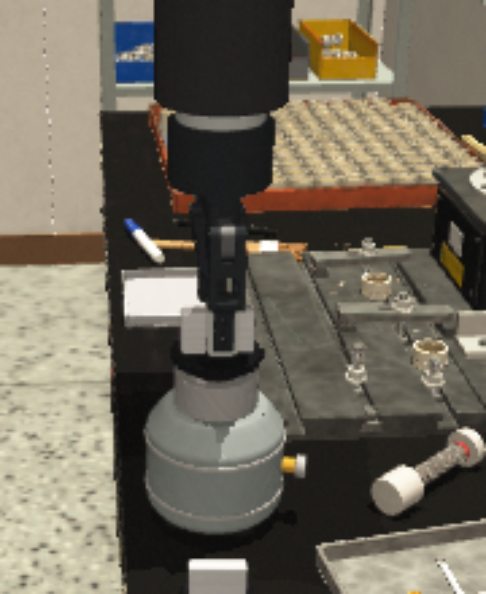

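The bar (318,280 in the wrist view) is centred between the open fingers. In the side view the finger straddles the bar's middle, above the disc. Closing now.

step_arm(
  rows=[
    [0,0,0,-0.0003,-0.0002,-0.0005,0.5],
    [0,0,0,-0.0003,-0.0002,-0.001,0.25],
    [0,0,0,-0.0003,-0.0002,-0.001,0.1],
    [0,0,0,-0.0003,-0.0002,-0.001,0],
    [0,0,0,-0.0003,-0.0002,-0.001,0],
    [0,0,0,-0.0003,-0.0002,-0.001,0],
    [0,0,0,-0.0003,-0.0002,-0.001,0],
  ],
)

```text
time_s: 5.3
ee_pos: [0.4628, -0.243, 0.324]
tool_rot: [0.715, 0.699, 0.001, -0.001]
ft_force: [0.0, 0.6, 4.2]
width: 0.0133
```

```bash
python3 -c "
from h import *
st()"
```

```text
{'time_s': 5.3, 'joint_pos': [-0.1087, 0.1794, -0.4329, -0.0024, -0.9586, -1.4823], 'qvel': [-0.0015, 0.0011, -0.0005, 0.0008, -0.001, -0.002], 'effort': [-0.2072, -38.6606, 24.8794, 5.889, 0.375, 0.0058], 'ee_pos': [0.4628, -0.243, 0.324], 'tool_rot': [0.7147, 0.6994, 0.0008, -0.0006], 'ft_force': [0.0083, 0.5626, 4.1769], 'wrist_torque': [0.3367, 0.3243, -0.006], 'width': 0.0133}
```

step_arm(
  rows=[
    [0,0,0.03,0,0,0,0],
    [0,0,0.06,0,0,0,0],
    [0,0,0.09,0,0,0,0],
    [0,0,0.12,0,0,0,0],
    [0,0,0.12,0,0,0,0],
  ],
)

```text
time_s: 5.92
ee_pos: [0.4629, -0.2431, 0.3241]
tool_rot: [0.671, 0.741, 0.001, -0.001]
ft_force: [1.0, -0.6, 1.5]
width: 0.0132
```

```bash
cat >> h.py <<'E'
def s():
    o=manip.get_obs(); q=o["tool_rot"]
    print("t",round(o["time_s"],2),"yaw",round(2*np.arctan2(q[1],q[0]),4),"tilt",np.round(q[2:],4),"pos",np.round(o["ee_pos"],4),"F",np.round(o["ft_force"],2),"M",np.round(o["wrist_torque"],3),"w",round(float(o["width"]),4),"j6",round(o["joint_pos"][5],3))
E
python3 -c "
from h import *
s()"
```

```text
t 5.92 yaw 1.6699 tilt [ 0.0008 -0.0005] pos [ 0.4629 -0.2431  0.3241] F [ 0.95 -0.62  1.46] M [-0.188 -0.174  0.008] w 0.0132 j6 -1.362
```

step_arm(
  rows=[
    [0,0,0.02,0,0,0,0],
    [0,0,0.04,0,0,0,0],
    [0,0,0.05,0,0,0,0],
  ],
)

```text
time_s: 6.3
ee_pos: [0.4629, -0.2431, 0.3241]
tool_rot: [0.652, 0.758, 0.001, -0.001]
ft_force: [0.3, -0.2, 2.1]
width: 0.0132
```

```bash
python3 -c "
from h import *
s()"
```

```text
t 6.3 yaw 1.7208 tilt [ 0.0008 -0.0006] pos [ 0.4629 -0.2431  0.3241] F [ 0.34 -0.18  2.13] M [-0.11  -0.119 -0.073] w 0.0132 j6 -1.311
```

step_arm(
  rows=[
    [0,0,0.02,0,0,0,0],
    [0,0,0.04,0,0,0,0],
    [0,0,0.05,0,0,0,0],
  ],
)

```text
time_s: 6.68
ee_pos: [0.4629, -0.243, 0.3241]
tool_rot: [0.633, 0.774, 0.001, -0.001]
ft_force: [0.5, -0.4, 1.4]
width: 0.0131
```

```bash
python3 -c "
from h import *
s()"
```

```text
t 6.67 yaw 1.7716 tilt [ 0.0008 -0.0006] pos [ 0.4629 -0.243   0.3241] F [ 0.5  -0.4   1.41] M [-0.049 -0.13  -0.039] w 0.0131 j6 -1.26
```

step_arm(
  rows=[
    [0,0,0.02,0,0,0,0],
    [0,0,0.04,0,0,0,0],
    [0,0,0.05,0,0,0,0],
  ],
)

```text
time_s: 7.05
ee_pos: [0.4629, -0.2431, 0.3241]
tool_rot: [0.613, 0.79, 0.001, -0.001]
ft_force: [0.1, -0.1, 1.8]
width: 0.0129
```

```bash
python3 -c "
from h import *
s()"
```

```text
t 7.05 yaw 1.8225 tilt [ 0.0007 -0.0006] pos [ 0.4629 -0.2431  0.3241] F [ 0.11 -0.13  1.84] M [-0.048 -0.116 -0.068] w 0.0129 j6 -1.209
```

step_arm(
  rows=[
    [0,0,0.02,0,0,0,0],
    [0,0,0.04,0,0,0,0],
    [0,0,0.05,0,0,0,0],
  ],
)

```text
time_s: 7.42
ee_pos: [0.4629, -0.2431, 0.3241]
tool_rot: [0.592, 0.806, 0.001, -0.001]
ft_force: [1.2, 0.2, 2.7]
width: 0.0127
```

```bash
python3 -c "
from h import *
s()"
```

```text
t 7.42 yaw 1.8734 tilt [ 0.0007 -0.0006] pos [ 0.4629 -0.2431  0.3241] F [1.21 0.16 2.68] M [-0.083 -0.077 -0.003] w 0.0127 j6 -1.158
```

```bash
python3 -c "
from h import *
grab('wrist','w3');grab('top','t3');s()
import cv2
b=cv2.imread('pics/t3.png');cv2.imwrite('pics/c4.png',cv2.resize(b[170:250,330:410],None,fx=6,fy=6,interpolation=2))
"
```

```text
t 7.53 yaw 1.8729 tilt [ 0.0007 -0.0006] pos [ 0.463  -0.243   0.3241] F [-0.12 -0.15  1.76] M [-0.033 -0.092  0.036] w 0.013 j6 -1.159
```

View pics/w3.png

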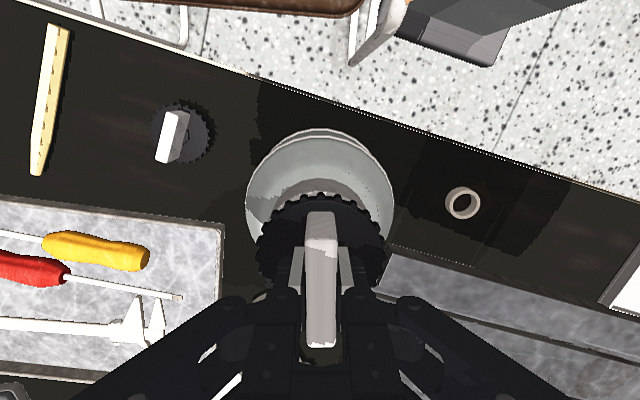

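View pics/c4.png

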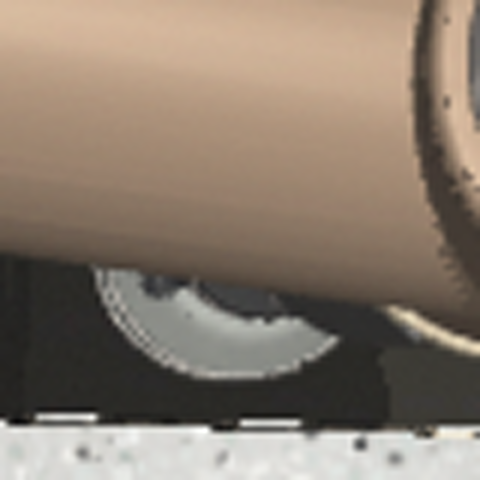

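In the wrist view the bar (320,280) is still square between the pads, so the cap turns with the jaws with no slip. Continuing.

step_arm(
  rows=[
    [0,0,0.02,0,0,0,0],
    [0,0,0.04,0,0,0,0],
    [0,0,0.05,0,0,0,0],
  ],
)

```text
time_s: 7.9
ee_pos: [0.4629, -0.243, 0.3241]
tool_rot: [0.572, 0.82, 0.001, -0.001]
ft_force: [-0.6, -0.1, 1.7]
width: 0.0132
```

```bash
python3 -c "
from h import *
s()"
```

```text
t 7.9 yaw 1.9238 tilt [ 0.0007 -0.0006] pos [ 0.4629 -0.243   0.3241] F [-0.59 -0.12  1.67] M [-0.065 -0.089 -0.054] w 0.0132 j6 -1.108
```

step_arm(
  rows=[
    [0,0,0.02,0,0,0,0],
    [0,0,0.04,0,0,0,0],
    [0,0,0.05,0,0,0,0],
  ],
)

```text
time_s: 8.28
ee_pos: [0.4632, -0.2434, 0.3241]
tool_rot: [0.551, 0.835, 0.001, -0.0]
ft_force: [2.3, -5.0, -1.4]
width: 0.0132
```

```bash
python3 -c "
from h import *
s()"
```

```text
t 8.28 yaw 1.9746 tilt [ 0.0005 -0.0002] pos [ 0.4632 -0.2434  0.3241] F [ 2.26 -4.97 -1.4 ] M [-2.032 -0.778 -0.382] w 0.0132 j6 -1.057
```

step_arm(
  rows=[
    [0,0,-0.015,-0.0002,0.0003,0,0],
    [0,0,-0.025,-0.0002,0.0003,0,0],
    [0,0,-0.025,-0.0002,0.0003,-0.001,0],
    [0,0,-0.025,-0.0002,0.0003,-0.002,0],
    [0,0,-0.025,-0.0002,0.0003,-0.0025,0],
  ],
)

```text
time_s: 8.9
ee_pos: [0.463, -0.2432, 0.3219]
tool_rot: [0.561, 0.828, 0.001, 0.0]
ft_force: [-0.0, -4.3, 5.6]
width: 0.0131
```

```bash
python3 -c "
from h import *
s()"
```

```text
t 8.9 yaw 1.9498 tilt [0.0005 0.    ] pos [ 0.463  -0.2432  0.3219] F [-0.01 -4.25  5.56] M [-1.242 -0.014 -0.012] w 0.0131 j6 -1.083
```

step_arm(
  rows=[
    [0,0,0,0,-0.0005,-0.0005,0],
    [0,0,0,0,-0.0006,-0.0015,0],
    [0,0,0,0,-0.0006,-0.0022,0],
  ],
)

```text
time_s: 9.28
ee_pos: [0.463, -0.2435, 0.3199]
tool_rot: [0.561, 0.828, 0.001, -0.0]
ft_force: [-0.5, 0.0, 6.2]
width: 0.0132
```

```bash
python3 -c "
from h import *
s()"
```

```text
t 9.28 yaw 1.95 tilt [ 0.0008 -0.    ] pos [ 0.463  -0.2435  0.3199] F [-0.5   0.03  6.16] M [0.084 0.205 0.012] w 0.0132 j6 -1.081
```

step_arm(
  rows=[
    [0,0,0,0,0,-0.0008,0],
    [0,0,0,0,0,-0.0016,0],
    [0,0,0,0,0,-0.0026,0],
    [0,0,0,0,0,-0.0026,0],
  ],
)

```text
time_s: 9.78
ee_pos: [0.463, -0.2434, 0.3177]
tool_rot: [0.561, 0.828, 0.001, 0.0]
ft_force: [-1.4, -1.4, 8.2]
width: 0.0129
```

```bash
python3 -c "
from h import *
s()"
```

```text
t 9.78 yaw 1.9503 tilt [0.0008 0.0001] pos [ 0.463  -0.2434  0.3177] F [-1.35 -1.4   8.19] M [-0.497  0.385  0.014] w 0.0129 j6 -1.081
```

step_arm(
  rows=[
    [0,0,0,0,0,-0.0006,0],
    [0,0,0.02,0,0,-0.0007,0],
    [0,0,0.04,0,0,-0.0007,0],
    [0,0,0.06,0,0,-0.0007,0],
    [0,0,0.07,0,0,-0.0007,0],
  ],
)

```text
time_s: 10.4
ee_pos: [0.4631, -0.2432, 0.3176]
tool_rot: [0.531, 0.847, 0.001, 0.0]
ft_force: [-0.8, -0.4, 7.9]
width: 0.0129
```

```bash
python3 -c "
from h import *
s()"
```

```text
t 10.4 yaw 2.0209 tilt [0.0011 0.0003] pos [ 0.4631 -0.2432  0.3176] F [-0.75 -0.41  7.92] M [-0.191  0.263 -0.063] w 0.0129 j6 -1.011
```

step_arm(
  rows=[
    [0,0,0.03,0,0,-0.0007,0],
    [0,0,0.06,0,0,-0.0007,0],
    [0,0,0.09,0,0,-0.0007,0],
    [0,0,0.12,0,0,-0.0007,0],
    [0,0,0.15,0,0,-0.0007,0],
    [0,0,0.15,0,0,-0.0007,0],
  ],
)

```text
time_s: 11.15
ee_pos: [0.4632, -0.2431, 0.3174]
tool_rot: [0.466, 0.885, 0.001, 0.001]
ft_force: [0.1, -0.3, 8.5]
width: 0.0127
```

```bash
python3 -c "
from h import *
s()"
```

```text
t 11.15 yaw 2.1716 tilt [0.0013 0.0005] pos [ 0.4632 -0.2431  0.3174] F [ 0.05 -0.29  8.54] M [-0.262  0.184 -0.081] w 0.0127 j6 -0.86
```

step_arm(
  rows=[
    [0,0,0.03,0,0,-0.0004,0],
    [0,0,0.06,0,0,-0.0004,0],
    [0,0,0.09,0,0,-0.0004,0],
    [0,0,0.12,0,0,-0.0004,0],
    [0,0,0.15,0,0,-0.0004,0],
    [0,0,0.15,0,0,-0.0004,0],
  ],
)

```text
time_s: 11.9
ee_pos: [0.4633, -0.2433, 0.3177]
tool_rot: [0.398, 0.917, 0.001, 0.001]
ft_force: [-0.5, -4.1, 7.2]
width: 0.0131
```

```bash
python3 -c "
from h import *
s()"
```

```text
t 11.9 yaw 2.3224 tilt [0.0011 0.0009] pos [ 0.4633 -0.2433  0.3177] F [-0.46 -4.12  7.15] M [-1.544  0.354 -0.069] w 0.0131 j6 -0.709
```

step_arm(
  rows=[
    [0,0,0.03,0,0,-0.0004,0],
    [0,0,0.06,0,0,-0.0004,0],
    [0,0,0.09,0,0,-0.0004,0],
    [0,0,0.12,0,0,-0.0004,0],
    [0,0,0.12,0,0,-0.0004,0],
  ],
)

```text
time_s: 12.52
ee_pos: [0.4634, -0.2436, 0.318]
tool_rot: [0.342, 0.94, 0.001, 0.001]
ft_force: [-0.6, -4.1, 7.4]
width: 0.0133
```

```bash
python3 -c "
from h import *
s()"
```

```text
t 12.53 yaw 2.443 tilt [0.0009 0.0012] pos [ 0.4634 -0.2436  0.318 ] F [-0.57 -4.06  7.38] M [-1.467  0.361 -0.057] w 0.0133 j6 -0.588
```

step_arm(
  rows=[
    [0,0,0,-0.0003,-0.0006,-0.0008,0],
    [0,0,0.015,-0.0003,-0.0006,-0.0008,0],
    [0,0,0.03,-0.0003,-0.0006,-0.0008,0],
    [0,0,0.04,-0.0003,-0.0006,-0.0008,0],
  ],
)

```text
time_s: 13.02
ee_pos: [0.4632, -0.2439, 0.3177]
tool_rot: [0.323, 0.946, 0.001, 0.002]
ft_force: [-1.3, -0.3, 7.7]
width: 0.0129
```

```bash
python3 -c "
from h import *
s()"
```

```text
t 13.03 yaw 2.4837 tilt [0.0011 0.0015] pos [ 0.4632 -0.2439  0.3177] F [-1.28 -0.34  7.68] M [ 0.005  0.195 -0.13 ] w 0.0129 j6 -0.547
```

step_arm(
  rows=[
    [0,0,0.01,0,0,-0.0004,0],
    [0,0,0.02,0,0,-0.0004,0],
    [0,0,0.03,0,0,-0.0004,0],
  ],
)

```text
time_s: 13.4
ee_pos: [0.4632, -0.2439, 0.3178]
tool_rot: [0.309, 0.951, 0.001, 0.002]
ft_force: [-0.8, -1.3, 7.5]
width: 0.0132
```

```bash
python3 -c "
from h import *
s()"
```

```text
t 13.4 yaw 2.5142 tilt [0.0012 0.0017] pos [ 0.4632 -0.2439  0.3178] F [-0.8  -1.29  7.52] M [-0.591  0.402 -0.129] w 0.0132 j6 -0.516
```

step_arm(
  rows=[
    [0,0,0.01,0,0,-0.0004,0],
    [0,0,0.02,0,0,-0.0004,0],
    [0,0,0.03,0,0,-0.0004,0],
  ],
)

```text
time_s: 13.78
ee_pos: [0.463, -0.2437, 0.3178]
tool_rot: [0.294, 0.956, 0.001, 0.002]
ft_force: [-2.2, -1.1, 7.7]
width: 0.0135
```

```bash
python3 -c "
from h import *
s()"
```

```text
t 13.78 yaw 2.5442 tilt [0.0013 0.0015] pos [ 0.463  -0.2437  0.3178] F [-2.19 -1.06  7.71] M [-0.398  0.729 -0.381] w 0.0135 j6 -0.486
```

step_arm(
  rows=[
    [0,0,-0.02,0,-0.0001,-0.0003,0],
    [0,0,-0.04,0,-0.0001,-0.0002,0],
    [0,0,-0.045,0,-0.0001,0.001,0],
    [0,0,-0.045,0,-0.0001,0.0025,0],
    [0,0,-0.045,0,-0.0001,0.004,0],
    [0,0,-0.045,0,-0.0001,0.0055,0],
    [0,0,-0.045,0,-0.0001,0.007,0],
  ],
)

```text
time_s: 14.65
ee_pos: [0.4629, -0.2437, 0.3247]
tool_rot: [0.316, 0.949, 0.001, 0.001]
ft_force: [-0.5, -1.0, 2.2]
width: 0.0127
```

```bash
python3 -c "
from h import *
s()"
```

```text
t 14.65 yaw 2.4992 tilt [0.0014 0.0014] pos [ 0.4629 -0.2437  0.3247] F [-0.5  -1.    2.15] M [-0.634 -0.034  0.016] w 0.0127 j6 -0.531
```

step_arm(
  rows=[
    [0,0,0,0,-0.0001,0.001,0],
    [0,0,0,0,-0.0001,0.002,0],
    [0,0,0,0,-0.0001,0.003,0],
    [0,0,0,0,-0.0001,0.004,0],
  ],
)

```text
time_s: 15.15
ee_pos: [0.4627, -0.2437, 0.3284]
tool_rot: [0.316, 0.949, 0.001, 0.001]
ft_force: [0.3, 0.9, -0.7]
width: 0.0128
```

```bash
python3 -c "
from h import *
s()"
```

```text
t 15.15 yaw 2.499 tilt [0.0014 0.001 ] pos [ 0.4627 -0.2437  0.3284] F [ 0.33  0.94 -0.71] M [-0.016  0.061  0.013] w 0.0128 j6 -0.531
```

Free: the force is just the cap's weight, and it is above the spring's height. Lifting slowly past the rim.

step_arm(
  rows=[
    [0,0,0,0,0,0.003,0],
    [0,0,0,0,0,0.006,0],
    [0,0,0,0,0,0.009,0],
    [0,0,0,0,0,0.012,0],
    [0,0,0,0,0,0.016,0],
    [0,0,0,0,0,0.022,0],
    [0,0,0,0,0,0.035,0],
    [0,0,0,0,0,0.05,0],
  ],
)

```text
time_s: 16.15
ee_pos: [0.4628, -0.2437, 0.3795]
tool_rot: [0.316, 0.949, 0.001, 0.001]
ft_force: [-0.3, 0.7, -1.2]
width: 0.0128
```

```bash
python3 -c "
from h import *
s();grab('wrist','w5');grab('side','s5')
b=cv2.imread('pics/s5.png');cv2.imwrite('pics/c5.png',cv2.resize(b[80:300,260:440],None,fx=2.7,fy=2.7))
"
```

```text
t 16.15 yaw 2.4991 tilt [0.0014 0.001 ] pos [ 0.4628 -0.2437  0.3795] F [-0.33  0.73 -1.23] M [ 0.026 -0.043 -0.014] w 0.0128 j6 -0.531
```

View pics/c5.png

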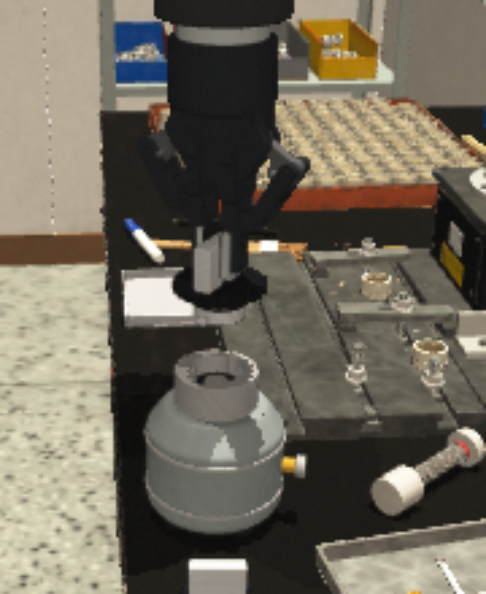

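step_arm(
  rows=[
    [0,0,0,-0.001,0.015,0.005,0],
    [0,0,0,-0.002,0.04,0.008,0],
    [0,0,0,-0.003,0.07,0.008,0],
    [0,0,0,-0.004,0.105,0.008,0],
    [0,0,0,-0.005,0.14,0.008,0],
    [0,0,0,-0.006,0.175,0.008,0],
    [0,0,0,-0.007,0.21,0.008,0],
    [0,0,0,-0.008,0.245,0.008,0],
  ],
)

```text
time_s: 17.25
ee_pos: [0.4547, 0.0027, 0.3891]
tool_rot: [0.315, 0.949, 0.002, 0.003]
ft_force: [-0.0, 0.1, -0.9]
width: 0.0131
```

step_arm(
  rows=[
    [0,0,0,-0.001,0.035,0,0],
    [0,0,0,-0.002,0.07,0,0],
    [0,0,0,-0.002,0.105,0,0],
    [0,0,0,-0.002,0.13,-0.01,0],
    [0,0,0,-0.002,0.15,-0.025,0],
    [0,0,0,-0.002,0.16,-0.04,0],
    [0,0,0,-0.002,0.16,-0.055,0],
    [0,0,0,-0.002,0.16,-0.055,0],
  ],
)

```text
time_s: 18.25
ee_pos: [0.4522, 0.1618, 0.3325]
tool_rot: [0.316, 0.949, 0.0, 0.002]
ft_force: [-0.5, -0.4, -0.6]
width: 0.0132
```

```bash
python3 -c "
from h import *
s();grab('wrist','w6');grab('side','s6')
b=cv2.imread('pics/s6.png');cv2.imwrite('pics/c6.png',cv2.resize(b[80:240,250:400],None,fx=3.5,fy=3.5))
"
```

```text
t 18.25 yaw 2.4991 tilt [0.0002 0.0021] pos [0.4522 0.1618 0.3325] F [-0.51 -0.41 -0.56] M [-0.05   0.001  0.053] w 0.0132 j6 -1.401
```

View pics/c6.png

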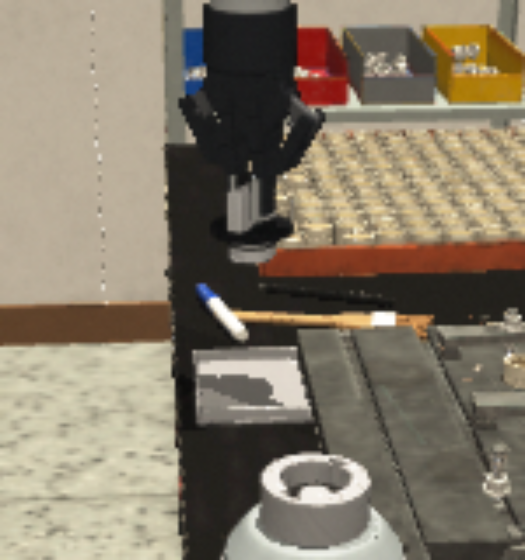

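View pics/w6.png

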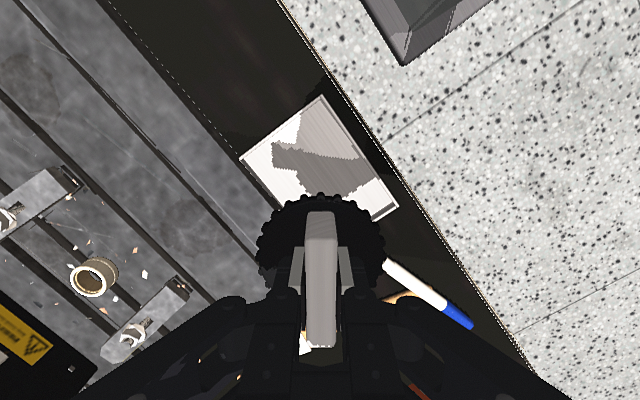

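```bash
python3 -c "
from h import *
f=load('w6')
for p in [(320,96),(240,158),(398,206)]: print(np.round(plane(f,*p,.014),4))
"
```

```text
[0.4061 0.097  0.014 ]
[0.4991 0.0961 0.014 ]
[0.4064 0.2251 0.014 ]
```

step_arm(
  rows=[
    [0,0,0,0.001,-0.001,-0.015,0],
    [0,0,0,0.001,-0.001,-0.035,0],
    [0,0,0,0.001,-0.001,-0.055,0],
    [0,0,0,0.001,-0.001,-0.075,0],
    [0,0,0,0.001,-0.001,-0.09,0],
    [0,0,0,0.001,-0.001,-0.103,0],
    [0,0,0,0.001,-0.001,-0.11,0],
    [0,0,0,0.001,-0.001,-0.114,0],
  ],
)

```text
time_s: 19.35
ee_pos: [0.4539, 0.161, 0.2197]
tool_rot: [0.316, 0.949, 0.001, 0.003]
ft_force: [-0.5, -0.3, -0.6]
width: 0.0131
```

```bash
python3 -c "
from h import *
s()"
```

```text
t 19.35 yaw 2.499 tilt [0.0013 0.0029] pos [0.4539 0.161  0.2197] F [-0.52 -0.27 -0.62] M [-0.015  0.03  -0.041] w 0.0131 j6 -1.4
```

step_arm(
  rows=[
    [0,0,0,0,0,-0.003,0],
    [0,0,0,0,0,-0.0055,0],
    [0,0,0,0,0,-0.0075,0],
    [0,0,0,0,0,-0.008,0],
  ],
)

```text
time_s: 19.85
ee_pos: [0.4539, 0.1611, 0.2118]
tool_rot: [0.316, 0.949, 0.001, 0.003]
ft_force: [-0.7, -0.4, -0.1]
width: 0.0131
```

```bash
python3 -c "
from h import *
s()"
```

```text
t 19.85 yaw 2.499 tilt [0.0013 0.003 ] pos [0.4539 0.1611 0.2118] F [-0.74 -0.37 -0.14] M [-0.006  0.009 -0.005] w 0.0131 j6 -1.4
```

step_arm(
  rows=[
    [0,0,0,0,0,-0.0005,0],
    [0,0,0,0,0,-0.001,0],
    [0,0,0,0,0,-0.001,0],
  ],
)

```text
time_s: 20.23
ee_pos: [0.4539, 0.1611, 0.2108]
tool_rot: [0.316, 0.949, 0.001, 0.003]
ft_force: [0.6, 0.6, -0.6]
width: 0.0125
```

```bash
python3 -c "
from h import *
s()"
```

```text
t 20.23 yaw 2.499 tilt [0.0014 0.003 ] pos [0.4539 0.1611 0.2108] F [ 0.62  0.57 -0.63] M [-0.001  0.001  0.023] w 0.0125 j6 -1.4
```

step_arm(
  rows=[
    [0,0,0,0,0,-0.0005,0],
    [0,0,0,0,0,-0.001,0],
    [0,0,0,0,0,-0.001,0],
  ],
)

```text
time_s: 20.6
ee_pos: [0.454, 0.1611, 0.2102]
tool_rot: [0.316, 0.949, 0.001, 0.003]
ft_force: [-0.7, -1.0, 4.6]
width: 0.013
```

```bash
python3 -c "
from h import *
s()"
```

```text
t 20.6 yaw 2.4992 tilt [0.0015 0.0031] pos [0.454  0.1611 0.2102] F [-0.74 -1.01  4.58] M [-0.235  0.546 -0.003] w 0.013 j6 -1.4
```

step_arm(
  rows=[
    [0,0,0,0,0,0,0.05],
    [0,0,0,0,0,0,0.25],
    [0,0,0,0,0,0,0.4],
    [0,0,0,0,0,0,0.6],
    [0,0,0,0,0,0,0.7],
    [0,0,0,0,0,0,0.7],
  ],
)

```text
time_s: 21.35
ee_pos: [0.454, 0.1611, 0.2102]
tool_rot: [0.316, 0.949, 0.001, 0.003]
ft_force: [0.5, 1.0, 0.3]
width: 0.0597
```

```bash
python3 -c "
from h import *
s();grab('wrist','w7')
"
```

```text
t 21.35 yaw 2.4992 tilt [0.0015 0.0031] pos [0.454  0.1611 0.2102] F [0.5  1.05 0.34] M [-0.034  0.08   0.009] w 0.0597 j6 -1.4
```

View pics/w7.png

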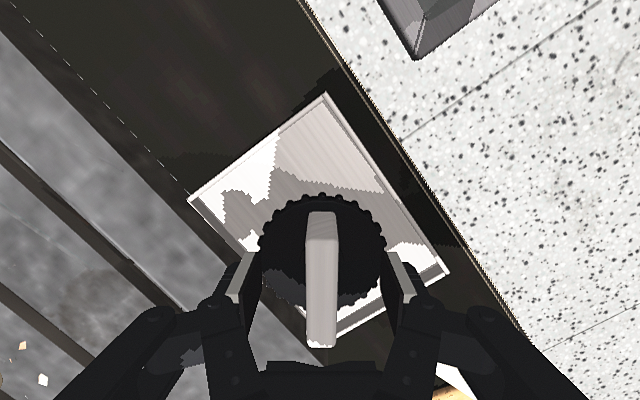

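The cap stands in the tray, with the bar at (320,280) clear of both pads. Lifting straight up and away.

step_arm(
  rows=[
    [0,0,0,0,0,0.01,0.7],
    [0,0,0,0,0,0.03,0.7],
    [0,0,0,0,0,0.06,0.8],
    [0,0,0,0,0,0.1,1],
    [0,0,0,0,0,0.14,1],
    [0,0,0,0,0,0.17,1],
    [0,0,0,0,0,0.18,1],
    [0,0,0,0,0,0.18,1],
  ],
)

```text
time_s: 22.4
ee_pos: [0.4539, 0.161, 0.3907]
tool_rot: [0.316, 0.949, 0.002, 0.003]
ft_force: [-0.5, 0.8, -1.2]
width: 0.0854
```

```bash
python3 - <<'E'
from h import *
s();f=grab('wrist','w8');g=grab('side','s8')
W=cloud(f); z=W[...,2]
m=(z>.055)&(z<.075)&(abs(W[...,0]-.454)<.06)&(abs(W[...,1]-.161)<.06)
print("bar top",np.nanmedian(z[m]),m.sum(),"expect .0655")
r=cv2.minAreaRect((W[m][:,:2]*1000).astype(np.float32)); print(r)
A=np.c_[W[m][:,:2],np.ones(m.sum())]; print("slope",np.linalg.lstsq(A,z[m],rcond=None)[0])
b=cv2.imread('pics/s8.png');cv2.imwrite('pics/c8.png',cv2.resize(b[80:240,250:400],None,fx=3.5,fy=3.5))
E
```

```text
t 22.4 yaw 2.4991 tilt [0.0021 0.0034] pos [0.4539 0.161  0.3907] F [-0.54  0.78 -1.23] M [-0.092  0.05  -0.048] w 0.0854 j6 -1.397
bar top 0.06538325538956234 775 expect .0655
((455.9048156738281, 162.49942016601562), (54.98011779785156, 13.69708251953125), 52.94824981689453)
slope [-0.00798352  0.03155349  0.06368547]
```

View pics/c8.png

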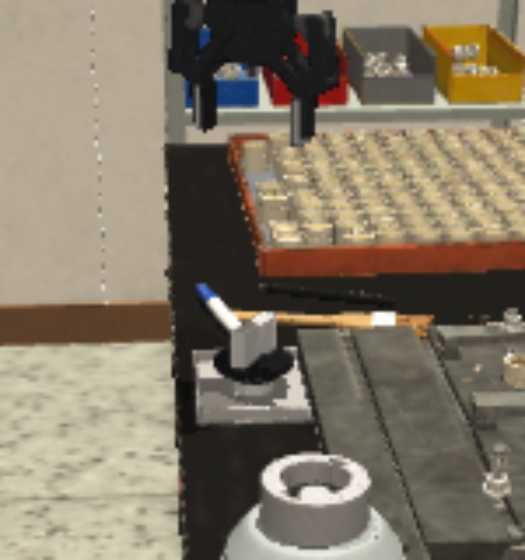

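View pics/w8.png

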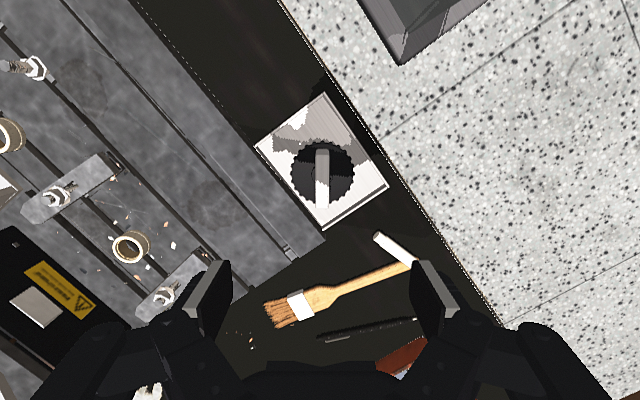

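The cap stands upright near the middle of the tray (side crop 253,365; wrist 322,175). The gripper is clear.

```bash
python3 -c "
from h import *
print(job.sign_off())"
```

```text
the job is handed in; nothing more can be done
None
```

The cap is off the tank and stands upright on its plug near the middle of the tray. I let go, moved the gripper clear and handed the job in at about 22.4 s. The hand-in gives no verdict.

- **First stop:** I turned the cap counter-clockwise about 0.42 rad until the torque rose to 0.38 N m. I then backed off 0.025 rad.
- **Push down:** I pushed it down about 6.4 mm. The reading was 8.2 N, which agrees with the spring.
- **End of track:** Held down, it turned on about 0.57 rad to the end, where the torque again reached 0.38 N m. I backed off 0.045 rad, let it up and lifted it out freely. Off the peaks at the stops, sideways force stayed around 4 N or less.
- **Last checks:** The bar's top measured 65.4 mm above the desk, against 65.5 mm expected. The cap's axis was about 3 mm from the tray's centre, and the gripper was some 18 cm above, fully open.
- **Disagreements:** The depth points on the bar's top gave a slope of about 0.03 rad. That is small enough to be depth noise and within the 0.1 rad limit. The bar's width read 13 mm in the gripper against 14 mm nominal, with no slip seen.

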